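# Hang up the ladle and shut the olive well

### The arm

A 6-joint arm with a two-finger parallel gripper is mounted at the origin on the work surface. World frame = base frame: x ahead of the robot, y to its left, z up, the work surface at z = 0. Lengths are in mm, angles in rad, forces in N, time in s.
With the tool pointing down it reaches from about 275 to 725 mm from the base axis. Payload 15.9 kg.
Tool frame: the origin (TCP) lies between the finger pads; the fingertips stand ctrl.nose_length ahead of it and the grasp point (between the pads) lies 8 mm behind it (ctrl.nose_length is the distance from the TCP to the fingertips, in mm); z points along the fingers, y is the line along which they close (so a half turn about z gives the same grasp; the last joint's range is limited). The gripper opens to 85 mm and grips with 20 to 120 N. Pads are 22 mm wide; open, the fingers measure 114 mm over their backs; the gripper's body (76 mm by 85 mm) begins 54 mm behind the grasp point. The pads swing forward as they close: fully open they stand 13 mm farther back than shut.
Start: joints at [1.25, 0.213, -0.034, 1.323, 0, 1.571], TCP at [157.657, 474.479, 242.306] pointing down, gripper open.
Joint ranges: [-2.98, 2.98], [-0.74, 1.72], [-1.14, 1.35], [-2.1, 2.04], [-1.57, 1.44], [-3.14, 3.14]. Speed limits (rad/s): [1.89, 1.89, 2.39, 2.57, 3.14, 3.14].

### API

Orientations are given as [roll, pitch, yaw] about the fixed x, y, z axes, in that order (R = Rz(yaw) Ry(pitch) Rx(roll)).
In Python, from cell import ctrl, cams, job gives the robot as it stands. The module is installed in compiled form; this text tells all that it offers.
- The arm moves only by the tool arm_command, never from a script. Its argument "commands" is a list of rows, each an object of numbers: "x", "y", "z": the shift along the world's x, y, z in units of 40 mm (1.0 is 40 mm); "rx", "ry", "rz": the turn, a rotation vector about the world's x, y, z in units of 5 degrees (1.0 is 5 degrees); "fingers": the finger opening in mm, from 0 to 85.4. In form: [{"x": .., "y": .., "z": .., "rx": .., "ry": .., "rz": .., "fingers": ..}, ...]. A call has 1 to 12 rows; each row shifts and turns the commanded pose from where the row before left it; what a row does not reach is not made up. A row lasts 1/10 s, in which the tool goes at most 50 mm and 8.59 degrees, less where a joint would pass 70% of its speed; a pose out of reach is approached as far as the arm can. A call is refused whole if a number of a shift passes 1 or a number of a turn 1, either way. A call with a gripper value outside its range is refused whole. The fingers move at their own pace and stop on an object; "newtons" is the grip in N (left out, the last holds). Time passes only in rows, so rows that do not move let the fingers close. It gives the time, the measured TCP pose, the force, the opening and the grip force at its end, in the units of the state.
- ctrl.sense(): the state, without advancing time (a new reading comes with each control period).
- cams.snapshot(name): name is "side" or "top" or "wrist"; returns a dict with "frame" (480x640x3 uint8, red, green, blue), "depth" (480x640 float32, mm along the optical axis (not along the pixel's ray), 0 where there is no reading), "fx", "fy", "cx", "cy" (pixels), "rvec" (rotation vector, rad) and "tvec" (3), from world to camera coordinates, as OpenCV has them. Camera axes: x right, y down, z forward; pixel columns grow to the right and rows downward; lengths in mm; the calibration is good to about 2 mm. A picture is of the moment at which its call begins.
- job.finish_job(): hands the job in; it is judged then, once.
The state is a dict: "time_s": time; "joints": joint angles; "qd": joint speeds; "joint_torque": joint torques, N m; "position": TCP position; "tool_rot": TCP orientation; "ft_force": force on the tool from outside, world axes, zero at the start; "ft_torque": the same for the moment, N m; "width": finger opening in mm; "grasp_force": force on a finger pad.
Only numpy, scipy, OpenCV 4.12 (cv2) and the standard library are available. Lean on these libraries where they do the work, as an engineer would, in place of code of your own. Each camera call takes 0.05 s, during which the arm holds its last target. There are 200 camera calls.

### The job

Close down the olive well. Take the ladle off the end wall of the well and hang it by its hook on the free stretch of the stand's rail, between the skimmer and the fork and clear of both: its bowl is heavy to one side, so steady it between the fingers until it has leaned over to where it wants to hang, and only then let it go: it must not drop or swing. Then lift the lid's front over the stop humps, slide it fully shut and leave it lying flat, without disturbing the other things.

Things in the scene. Friction and masses are not known exactly. Their poses are not given: they have to be found in the camera images.
- ladle: Short steel ladle, 150 g; strap handle (18 mm wide along y) bent square at the top into an open hook. Origin: middle of the underside of the hook's top (3 mm thick), the face that bears on wall or rail; z up, +x to the bowl. Handle at x 8 to 11 mm, hook's free leg at x -11 to -8 mm, 26 mm long: gap 16, outside 22 mm. At the start it hooks upright over the well's front end wall, bowl inside.
- ladle_bowl (a point): Centre of the rim of the ladle's round bowl (64 mm across, 34 mm deep), 41 mm in front (+x) of the ladle's origin and 86 mm below it; the bowl's bottom is 120 mm below the origin. It holds most of the weight: on a bar the ladle rests leaning about 18 degrees, bowl swung back under the bar. Let go at once it swings far past that; with a light grip opened bit by bit (22 to 32 mm) it leans gently.
- well: Steel countertop olive well, fixed, 390 mm long (x), 220 mm wide (y). Origin: on the table. The open well is at the front (-x, robot side): inside x -184 to -20 mm, y +-85 mm, floor 18 mm, rim 150 mm high; front end wall 6 mm thick. Upright guides at y +-108 mm stand 16 mm above the rim. Behind x -20 mm: a closed block of rim height, where the open lid is parked.
- well_end (a point): Middle of the top edge of the well's front end wall (6 mm thick), 150 mm above the table; axes as the well.
- lid_travel (a joint): Lid's travel along the well, m: 0 fully open, 0.180 fully shut; it moves to the well's -x, drag about 1 N. When open, its 10 mm wide front lip is behind two stop humps on the flanges, 6.5 mm high and 13 mm wide, met at 0.0035: pulled flat it stops there. Lift the handle 10 to 20 mm, pull it at least 35 mm, then let it down and slide it on.
- lid_handle (a point): Middle of the lid's handle bar, 10 mm thick, 106 mm long along y, 30 mm above the lid, 193 mm above the table when flat, between posts at y +-45 mm; can be pinched along x from above. It lies 34 mm behind the lid's front edge and 150 mm in front of the far edge, about which the lid (0.45 kg) tilts when lifted (up to 0.35 rad) and falls back. Axes as the well when flat.
- stand: Steel utensil stand, fixed: two posts at y +-185 mm carry a round rail along y. Origin: on the table under the middle of the rail.
- rail_mid (a point): Middle of the rail's axis, 230 mm above the table; the rail is 12 mm thick (top at 236 mm) and 370 mm long along y; axes as the stand. The skimmer hangs on its -y part, the fork on its +y part, the free stretch is between them.
- skimmer_disc (a point): Centre of the skimmer's upright disc (76 mm across, in the y-z plane), 154 mm below the rail's axis and 10 mm to its +x side; an 18 mm wide strap handle straight above it hooks over the rail. Axes as the stand.
- fork_tines (a point): Middle of the serving fork's tines (fork 30 mm wide along y, tips 194 mm below the top of the rail), 10 mm to the +x side of the rail; an 18 mm wide strap handle straight above hooks over the rail. Axes as the stand.
- wedge: Loose cheese wedge on the table, on the stand's -x side, 130 x 85 x 55 mm high. Origin: centre of its underside.
- jar: Loose jar on the stand's +x side, 68 mm across, 100 mm tall. Origin: centre of its underside.
- tub: Loose lidded tub on the stand's -x side, 84 mm across, 55 mm tall. Origin: centre of its underside.
- bowl: Loose china bowl near the middle of the table, 84 mm across, 45 mm tall. Origin: centre of its underside.

How it is judged:
By the outcome, as a careful person would: the job done as asked, in the order asked, and still so for the second after the job is handed in, with the robot touching nothing.
It also fails if it takes over 72 s, if anything falls off the work surface, if the arm or the gripper's body presses on something with over 40 N, if the wrist force passes 120 N, or if a joint passes its speed limit or range.

## Working session

There is one attempt and no reset: what is moved stays moved. The work goes in short steps, Python scripts to look and compute and a tool call to move; the robot and the scene stay as the last step left them, time stands still between calls to the robot, and variables do not carry over. Pictures are saved under pics/ and viewed, at most 10 in all, crops included, and the job is handed in when it is done.

Besides the shell and the picture viewer there is one more tool, called as a command line: name --argument value ..., lists and objects as JSON in quotes. arm_command: Moves the arm, as the interface text tells. Its arguments: {"type":"object","properties":{"commands":{"type":"array"},"newtons":{"type":"number"}},"required":["commands"]}

```bash
mkdir -p pics; cat > h.py <<'E'
import numpy as np, cv2
from cell import ctrl, cams, job
def snap(n):
    s=cams.snapshot(n); np.savez('%s.npz'%n,**s); return s
def load(n): return dict(np.load('%s.npz'%n))
def cloud(s):
    R=cv2.Rodrigues(s['rvec'])[0]; d=s['depth'].astype(float)
    v,u=np.mgrid[0:480,0:640]
    c=np.stack([(u-s['cx'])/s['fx']*d,(v-s['cy'])/s['fy']*d,d],-1)
    w=(c-np.ravel(s['tvec']))@R; w[d==0]=np.nan; return w
def save(s,n,crop=None,k=1):
    f=s['frame'][...,::-1]
    if crop: a,b,c,d=crop; f=f[b:d,a:c]
    cv2.imwrite('pics/'+n,cv2.resize(f,None,fx=k,fy=k,interpolation=cv2.INTER_CUBIC))
E
python3 - <<'E'
from h import *
for n in('side','top'):
    s=snap(n); save(s,n+'1.png')
    R=cv2.Rodrigues(s['rvec'])[0]; print(n,-R.T@np.ravel(s['tvec']),R[2])
st=ctrl.sense(); print(ctrl.nose_length,{k:np.round(v,3) for k,v in st.items()})
E
```

```text
side [ 410.26548448 -677.17718316  775.69333031] [ 0.15478443  0.71728397 -0.6793714 ]
top [416.67933703  17.44598323 988.89676976] [ 0.18773134 -0.00511387 -0.9822071 ]
11.0 {'time_s': np.float64(0.1), 'joints': array([ 1.25 ,  0.213, -0.035,  1.323,  0.   ,  1.571]), 'qd': array([-0.003, -0.001,  0.003, -0.001,  0.002,  0.002]), 'joint_torque': array([-1.0000e-03, -6.8724e+01,  4.8781e+01,  1.2000e-02, -0.0000e+00,
        0.0000e+00]), 'position': array([157.56 , 474.218, 241.876]), 'tool_rot': array([-3.141, -0.   ,  2.821]), 'ft_force': array([-0.447,  1.134, -0.734]), 'ft_torque': array([ 0.015,  0.009, -0.027]), 'grasp_force': np.float64(0.0), 'width': np.float64(85.387)}
```

View pics/side1.png

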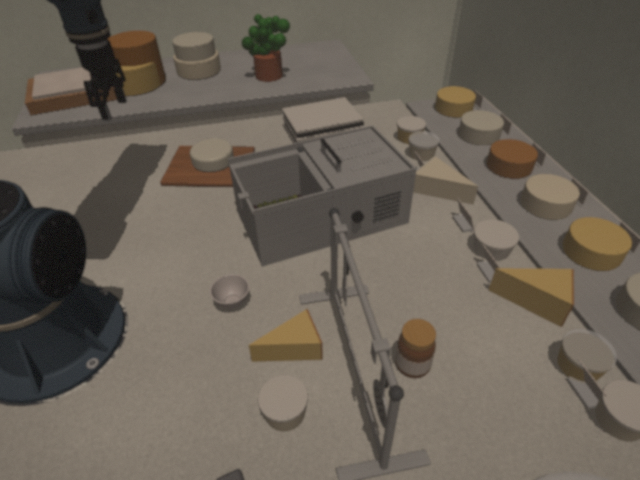

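View pics/top1.png

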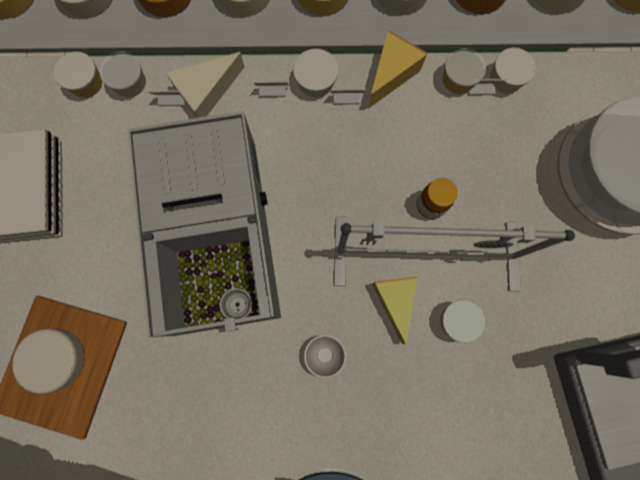

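The side view shows the well, stand, and tub, wedge and jar. In the top view the ladle hook is at about (230,325), the lid handle runs (163,205) to (222,198), and the rail runs (347,230) to (570,236). The fork hangs near (375,232) and the skimmer near (527,235).

```bash
python3 - <<'E'
from h import *
s=load('top'); w=cloud(s)
def p(n,u,v): print(n,(u,v),np.round(w[v,u],1))
for u in range(350,570,20):
    col=w[222:246,u]; i=np.nanargmax(col[:,2]); print(u,222+i,np.round(col[i],1))
# handle
m=(w[...,2]>180)&(w[...,2]<205)
m[:, :150]=0; m[:,240:]=0; m[:180]=0; m[225:]=0
q=w[m]; print('handle n',len(q),q.mean(0),q.min(0),q.max(0))
c=q[:,:2]-q[:,:2].mean(0); print(np.linalg.svd(c,full_matrices=0)[2][0])
# rim-ish
m=(w[...,2]>140)&(w[...,2]<175); m[:,:125]=0;m[:,285:]=0
hh=m.astype(np.uint8); pts=w[m][:,:2].astype(np.float32); print('rim',cv2.minAreaRect(pts), len(pts))
for v in range(316,334,1): print(v,[int(z) if z==z else -1 for z in w[v,220:246,2]])
save(s,'top_crop.png',(120,180,280,340),5); save(s,'rail_crop.png',(330,200,590,260),3)
E
```

```text
350 229 [577.6 -35.2 239.6]
370 229 [577.6 -68.4 237.8]
390 228 [ 579.  -101.5  237.6]
410 230 [ 575.4 -134.6  236.7]
430 228 [ 578.5 -167.9  236.6]
450 230 [ 574.9 -201.1  235.7]
470 230 [ 574.  -233.4  238.2]
490 232 [ 570.3 -266.3  237.8]
510 235 [ 565.  -299.1  237.2]
530 235 [ 563.9 -330.3  241.2]
550 236 [ 562.6 -365.2  236.9]
handle n 353 [642.40853373 239.87611227 196.2209836 ] [631.17713125 187.60528443 180.09757548] [654.97122686 292.64588413 201.27352761]
[ 0.15635038 -0.98770166]
rim ((611.3821411132812, 235.49166870117188), (404.1310119628906, 221.27581787109375), 8.876483917236328) 17243
316 [29, 27, 18, 27, 28, 64, 61, 62, 60, 55, 52, 52, 49, 46, 42, 41, 37, 40, 41, 43, 43, 51, 54, 63, 62, 63]
317 [28, 16, 19, 28, 32, 28, 30, 64, 64, 62, 60, 61, 152, 156, 153, 139, 112, 106, 98, 56, 58, 64, 64, 62, 148, 150]
318 [15, 14, 25, 29, 30, 30, 30, 154, 154, 155, 151, 153, 153, 153, 153, 142, 131, 122, 151, 147, 149, 151, 149, 152, 149, 148]
319 [30, 16, 27, 28, 152, 152, 151, 153, 151, 153, 152, 154, 154, 152, 153, 150, 151, 152, 148, 151, 149, 151, 147, 151, 149, 149]
320 [3
[... 874 characters left out ...]
3, 3, -2, 154, 154, 154, 153, 153, 151, 151, 154, 154, 151, 152, 0, 0, -1, 2, 0, 0, -2, -3, -1, -3]
328 [0, -1, -1, 0, -2, 151, 149, 151, 152, 153, 152, 153, 155, 153, 153, 154, 147, 136, 123, -1, 2, 3, 0, -1, 0, 0]
329 [0, -1, 0, 1, -1, 156, 153, 150, 154, 153, 153, 154, 155, 155, 152, 152, 145, -1, 124, 0, 0, 1, 0, -1, 0, 2]
330 [-2, 3, 0, 2, 2, 0, 154, 153, 154, 152, 154, 147, 140, 127, 0, 2, 1, 0, 0, 0, -3, 0, 0, 0, 0, 1]
331 [-3, 2, 0, -1, 1, -1, -1, 1, 1, 0, 0, 3, 0, -4, -2, 1, 1, -1, -2, 1, 0, -2, 1, -1, 1, 2]
332 [0, 0, 0, 1, 0, 1, 0, 1, 0, -1, 1, -3, -1, 0, 0, 1, 1, 1, 4, 1, 1, -1, -1, 1, -1, 0]
333 [0, 1, 1, 0, 0, 0, 0, -2, -1, 0, 3, 0, 0, 0, 1, 1, -2, 2, 2, -2, 0, 1, 1, -1, -2, 0]
```

View pics/top_crop.png

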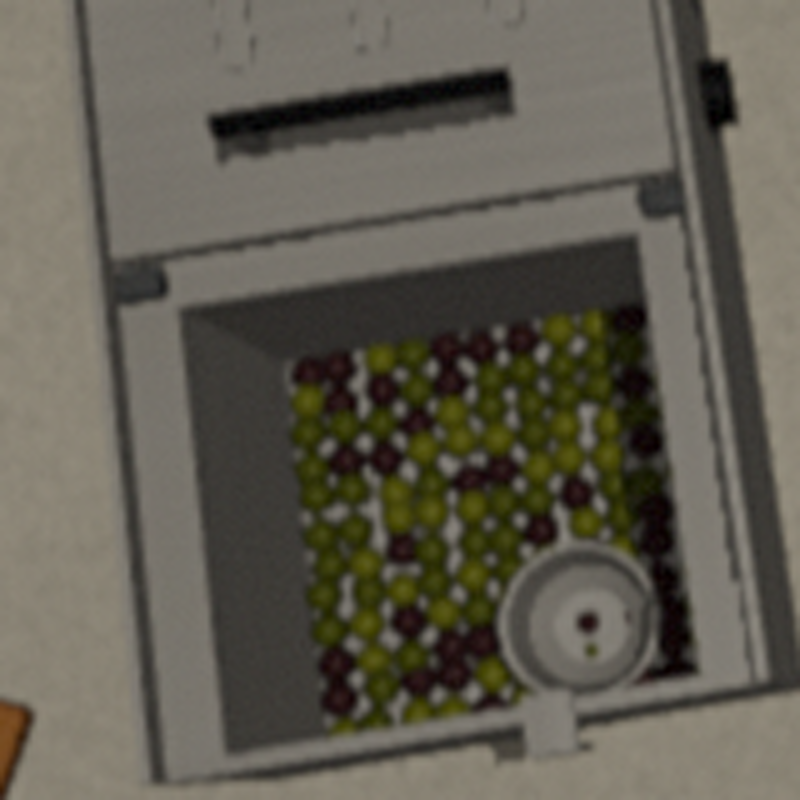

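View pics/rail_crop.png

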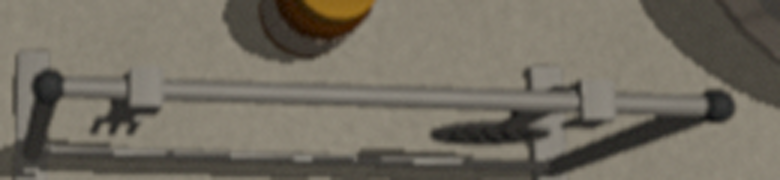

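The crop shows the ladle hook top with corners at about (225.6,319), (234.6,318), (226,331) and (235.6,330). The humps are in front of the lid. On the rail, the fork hook is at about (378,229), the skimmer hook at (529,234), and the end caps at (346,229) and (569,235).

```bash
python3 - <<'E'
from h import *
s=load('top'); w=cloud(s); R=cv2.Rodrigues(s['rvec'])[0]; C=-R.T@np.ravel(s['tvec'])
def ray(u,v,z):
    d=R.T@np.array([(u-s['cx'])/s['fx'],(v-s['cy'])/s['fy'],1]); return C+d*(z-C[2])/d[2]
for n,u,v,z in [('hTL',225.6,319,153),('hTR',234.6,318,153),('hBL',226,331,153),('hBR',235.6,330,153),('endL',345.7,229,236),('endR',569.3,234.7,236),('fork',378.3,229,239),('skim',529,233.7,239),('jar',440,195,100),('bowlrim',236,304,67)]:
    print(n,np.round(ray(u,v,z),1))
# hook top by cloud
sub=w[317:331,224:237].reshape(-1,3); 
# hook in well axes
a=np.deg2rad(9); X=np.array([np.cos(a),np.sin(a)]); Y=np.array([-X[1],X[0]])
q=w[319:331,225:235].reshape(-1,3); q=q[abs(q[:,2]-153)<3]; print('hook mean',q.mean(0), 'X',np.percentile(q[:,:2]@X,[0,5,50,95,100]),'Y',np.percentile(q[:,:2]@Y,[0,5,95,100]))
# front wall outer edge, left part
m=(abs(w[...,2]-150)<5); m[:315]=0; m[:,:155]=0;m[:,222:]=0
q=w[m]; lx=q[:,:2]@X; ly=q[:,:2]@Y
for b in range(int(ly.min()),int(ly.max()),15):
    t=(ly>=b)&(ly<b+15)
    if t.sum()>5: print('wall',b,t.sum(),lx[t].min().round(1),lx[t].max().round(1))
# rail fit
m=w[...,2]>232; m[:222]=0;m[242:]=0;m[:,350:372]*=True; m[:,:385]=0;m[:,515:]=0
q=w[m]; print('rail fit',np.polyfit(q[:,1],q[:,0],1),len(q))
m=w[...,2]>237.5
for lo,hi in((365,392),(515,545)):
    q=w[222:245,lo:hi].reshape(-1,3); q=q[q[:,2]>237.8]; print(q.mean(0),q.min(0),q.max(0))
E
```

```text
hTL [435.8 182.8 153. ]
hTR [437.4 166.9 153. ]
hBL [415.  181.5 153. ]
hBR [416.5 164.7 153. ]
endL [578.5 -28.4 236. ]
endR [ 564.6 -397.8  236. ]
fork [577.2 -81.9 239. ]
skim [ 566.5 -329.9  239. ]
jar [ 674.5 -225.2  100. ]
bowlrim [466.6 180.2  67. ]
hook mean [426.75710816 175.67574086 153.29134867] X [438.7498058  439.76493574 449.05059959 457.65919186 459.27614844] Y [ 97.62577184  98.98994799 113.9910502  115.73309867]
wall 121 31 451.3 457.4
wall 136 29 451.5 457.3
wall 151 31 451.4 457.3
wall 166 29 451.6 457.4
wall 181 30 451.6 457.5
wall 196 31 451.6 457.5
wall 211 85 451.5 485.6
wall 226 141 451.6 487.2
rail fit [4.36777262e-02 5.82293754e+02] 848
[578.73457829 -81.53364522 239.66589129] [ 568.43777796 -103.00634941  237.82435748] [589.29441766 -66.78349257 242.47813059]
[ 568.62845085 -328.93174526  239.77300011] [ 557.24243771 -349.8051057   237.8471368 ] [ 579.63122419 -309.34902085  242.84977436]
```

arm_command --commands '[{"x": 0.56, "y": -0.62, "rz": -1, "fingers": 60}, {"x": 0.56, "y": -0.62, "rz": -1, "fingers": 60}, {"x": 0.56, "y": -0.62, "rz": -1, "fingers": 60}, {"x": 0.56, "y": -0.62, "rz": -1, "fingers": 60}, {"x": 0.56, "y": -0.62, "rz": -1, "fingers": 60}, {"x": 0.56, "y": -0.62, "rz": -1, "fingers": 60}, {"x": 0.56, "y": -0.62, "rz": -1, "fingers": 60}, {"x": 0.56, "y": -0.62, "rz": -1, "fingers": 60}, {"x": 0.56, "y": -0.62, "rz": -1, "fingers": 60}, {"x": 0.56, "y": -0.62, "rz": -1, "fingers": 60}, {"x": 0.56, "y": -0.62, "rz": -1, "fingers": 60}, {"x": 0.56, "y": -0.62, "rz": -1, "fingers": 60}]' --newtons 30

```text
invalid input
```

arm_command --commands '[{"rz": -0.52, "fingers": 60}, {"fingers": 60}, {"fingers": 60}]'

```text
invalid input
```

arm_command --commands '[{"x": 0.56, "y": -0.62, "z": 0, "rx": 0, "ry": 0, "rz": -1, "fingers": 60}]' --newtons 30

```text
time_s: 0.2
position: [178.9, 450.8, 241.6]
tool_rot: [-3.141, -0.001, 2.736]
ft_force: [-0.3, -0.9, -0.3]
width: 73.1
grasp_force: 0.0
```

All seven keys are needed in each row.

arm_command --commands '[{"x": 0.56, "y": -0.62, "z": 0, "rx": 0, "ry": 0, "rz": -1, "fingers": 60}, {"x": 0.56, "y": -0.62, "z": 0, "rx": 0, "ry": 0, "rz": -1, "fingers": 60}, {"x": 0.56, "y": -0.62, "z": 0, "rx": 0, "ry": 0, "rz": -1, "fingers": 60}, {"x": 0.56, "y": -0.62, "z": 0, "rx": 0, "ry": 0, "rz": -1, "fingers": 60}, {"x": 0.56, "y": -0.62, "z": 0, "rx": 0, "ry": 0, "rz": -1, "fingers": 60}, {"x": 0.56, "y": -0.62, "z": 0, "rx": 0, "ry": 0, "rz": -1, "fingers": 60}, {"x": 0.56, "y": -0.62, "z": 0, "rx": 0, "ry": 0, "rz": -1, "fingers": 60}, {"x": 0.56, "y": -0.62, "z": 0, "rx": 0, "ry": 0, "rz": -1, "fingers": 60}, {"x": 0.56, "y": -0.62, "z": 0, "rx": 0, "ry": 0, "rz": -1, "fingers": 60}, {"x": 0.56, "y": -0.62, "z": 0, "rx": 0, "ry": 0, "rz": -1, "fingers": 60}, {"x": 0.56, "y": -0.62, "z": 0, "rx": 0, "ry": 0, "rz": -1, "fingers": 60}]'

```text
time_s: 1.3
position: [427.1, 175.6, 242.1]
tool_rot: [-3.141, 0.0, 1.77]
ft_force: [0.6, 0.9, 1.1]
width: 60.5
grasp_force: 0.0
```

arm_command --commands '[{"x": 0, "y": 0, "z": 0, "rx": 0, "ry": 0, "rz": -0.52, "fingers": 60}, {"x": 0, "y": 0, "z": 0, "rx": 0, "ry": 0, "rz": 0, "fingers": 60}, {"x": 0, "y": 0, "z": 0, "rx": 0, "ry": 0, "rz": 0, "fingers": 60}]'

```text
time_s: 1.6
position: [426.2, 177.0, 242.1]
tool_rot: [-3.141, 0.0, 1.73]
ft_force: [-0.3, -0.2, -0.1]
width: 60.0
grasp_force: 0.0
```

arm_command --commands '[{"x": 0.04, "y": -0.03, "z": -0.6, "rx": 0, "ry": 0, "rz": 0, "fingers": 60}, {"x": 0, "y": 0, "z": -0.6, "rx": 0, "ry": 0, "rz": 0, "fingers": 60}, {"x": 0, "y": 0, "z": -0.5, "rx": 0, "ry": 0, "rz": 0, "fingers": 60}, {"x": 0, "y": 0, "z": -0.5, "rx": 0, "ry": 0, "rz": 0, "fingers": 60}, {"x": 0, "y": 0, "z": -0.4, "rx": 0, "ry": 0, "rz": 0, "fingers": 55}, {"x": 0, "y": 0, "z": 0, "rx": 0, "ry": 0, "rz": 0, "fingers": 40}]'

```text
time_s: 2.2
position: [426.5, 175.8, 136.7]
tool_rot: [-3.139, 0.001, 1.731]
ft_force: [-0.6, -0.1, 0.5]
width: 42.0
grasp_force: 0.0
```

arm_command --commands '[{"x": 0, "y": 0, "z": 0, "rx": 0, "ry": 0, "rz": 0, "fingers": 28}, {"x": 0, "y": 0, "z": 0, "rx": 0, "ry": 0, "rz": 0, "fingers": 25}, {"x": 0, "y": 0, "z": 0, "rx": 0, "ry": 0, "rz": 0, "fingers": 23}, {"x": 0, "y": 0, "z": 0, "rx": 0, "ry": 0, "rz": 0, "fingers": 18}, {"x": 0, "y": 0, "z": 0, "rx": 0, "ry": 0, "rz": 0, "fingers": 18}, {"x": 0, "y": 0, "z": 0, "rx": 0, "ry": 0, "rz": 0, "fingers": 18}, {"x": 0, "y": 0, "z": 0, "rx": 0, "ry": 0, "rz": 0, "fingers": 18}]'

```text
time_s: 2.9
position: [428.5, 176.0, 139.1]
tool_rot: [3.14, -0.001, 1.728]
ft_force: [-2.6, -0.5, 6.8]
width: 21.7
grasp_force: 31.7
```

arm_command --commands '[{"x": 0, "y": 0, "z": 0.2, "rx": 0, "ry": 0, "rz": 0, "fingers": 18}, {"x": 0, "y": 0, "z": 0.3, "rx": 0, "ry": 0, "rz": 0, "fingers": 18}, {"x": 0, "y": 0, "z": 0.4, "rx": 0, "ry": 0, "rz": 0, "fingers": 18}, {"x": 0, "y": 0, "z": 0.5, "rx": 0, "ry": 0, "rz": 0, "fingers": 18}, {"x": 0, "y": 0, "z": 0.5, "rx": 0, "ry": 0, "rz": 0, "fingers": 18}, {"x": 0, "y": 0, "z": 0.5, "rx": 0, "ry": 0, "rz": 0, "fingers": 18}, {"x": 0, "y": 0, "z": 0.5, "rx": 0, "ry": 0, "rz": 0, "fingers": 18}, {"x": 0, "y": 0, "z": 0.5, "rx": 0, "ry": 0, "rz": 0, "fingers": 18}, {"x": 0, "y": 0, "z": 0.5, "rx": 0, "ry": 0, "rz": 0, "fingers": 18}, {"x": 0, "y": 0, "z": 0.5, "rx": 0, "ry": 0, "rz": 0, "fingers": 18}, {"x": 0, "y": 0, "z": 0.5, "rx": 0, "ry": 0, "rz": 0, "fingers": 18}, {"x": 0, "y": 0, "z": 0.3, "rx": 0, "ry": 0, "rz": 0, "fingers": 18}]'

```text
time_s: 4.1
position: [428.1, 175.7, 348.8]
tool_rot: [3.139, -0.0, 1.728]
ft_force: [0.4, 0.1, -1.5]
width: 21.4
grasp_force: 30.6
```

```bash
python3 - <<'E'
from h import *
s=snap('side'); w=cloud(s); save(s,'side2.png',(60,0,380,240),2.4)
E
```

```text
(no output)
```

View pics/side2.png

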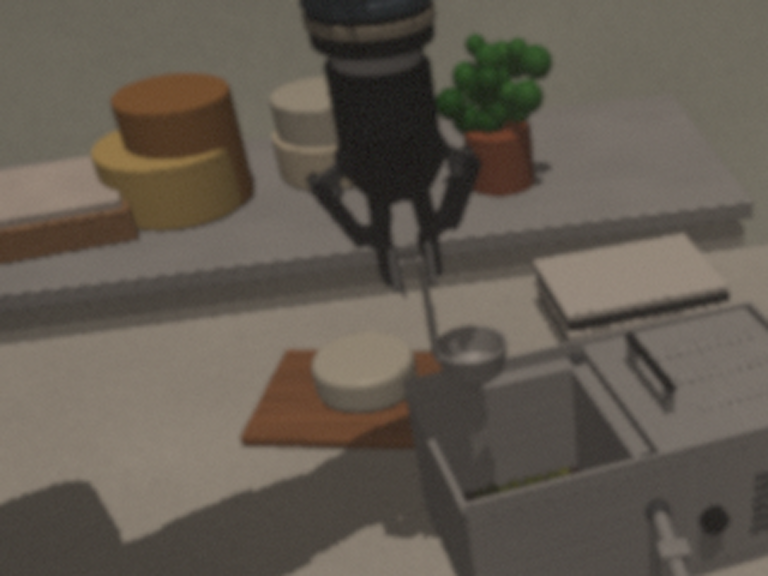

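The ladle is held upright between the fingers. Its hook is at about (410,265) and its bowl at (470,350), clear of the well. Next I carry it to the rail.

arm_command --commands '[{"x": 0.05, "y": -0.1, "z": 0.3, "rx": 0, "ry": 0, "rz": 0, "fingers": 18}, {"x": 0.1, "y": -0.24, "z": 0.3, "rx": 0, "ry": 0, "rz": -0.2, "fingers": 18}, {"x": 0.15, "y": -0.4, "z": 0.1, "rx": 0, "ry": 0, "rz": -0.2, "fingers": 18}, {"x": 0.2, "y": -0.5, "z": 0, "rx": 0, "ry": 0, "rz": -0.2, "fingers": 18}, {"x": 0.2, "y": -0.5, "z": 0, "rx": 0, "ry": 0, "rz": -0.2, "fingers": 18}, {"x": 0.2, "y": -0.5, "z": 0, "rx": 0, "ry": 0, "rz": -0.2, "fingers": 18}, {"x": 0.2, "y": -0.5, "z": 0, "rx": 0, "ry": 0, "rz": -0.2, "fingers": 18}, {"x": 0.2, "y": -0.5, "z": 0, "rx": 0, "ry": 0, "rz": -0.2, "fingers": 18}, {"x": 0.2, "y": -0.5, "z": 0, "rx": 0, "ry": 0, "rz": -0.2, "fingers": 18}, {"x": 0.2, "y": -0.5, "z": 0, "rx": 0, "ry": 0, "rz": -0.2, "fingers": 18}, {"x": 0.2, "y": -0.5, "z": 0, "rx": 0, "ry": 0, "rz": -0.2, "fingers": 18}, {"x": 0.2, "y": -0.5, "z": 0, "rx": 0, "ry": 0, "rz": -0.2, "fingers": 18}]'

```text
time_s: 5.35
position: [512.1, -34.8, 374.7]
tool_rot: [3.141, 0.0, 1.536]
ft_force: [-0.4, 0.4, -2.6]
width: 21.1
grasp_force: 30.6
```

arm_command --commands '[{"x": 0.2, "y": -0.5, "z": 0, "rx": 0, "ry": 0, "rz": -0.1, "fingers": 18}, {"x": 0.2, "y": -0.5, "z": 0, "rx": 0, "ry": 0, "rz": 0, "fingers": 18}, {"x": 0.2, "y": -0.5, "z": 0, "rx": 0, "ry": 0, "rz": 0, "fingers": 18}, {"x": 0.2, "y": -0.5, "z": 0, "rx": 0, "ry": 0, "rz": 0, "fingers": 18}, {"x": 0.2, "y": -0.5, "z": 0, "rx": 0, "ry": 0, "rz": 0, "fingers": 18}, {"x": 0.2, "y": -0.5, "z": 0, "rx": 0, "ry": 0, "rz": 0, "fingers": 18}, {"x": 0.2, "y": -0.5, "z": 0, "rx": 0, "ry": 0, "rz": 0, "fingers": 18}, {"x": 0.1, "y": -0.3, "z": 0, "rx": 0, "ry": 0, "rz": 0, "fingers": 18}, {"x": 0.05, "y": -0.2, "z": 0, "rx": 0, "ry": 0, "rz": 0, "fingers": 18}, {"x": 0, "y": 0, "z": 0, "rx": 0, "ry": 0, "rz": 0, "fingers": 18}, {"x": 0, "y": 0, "z": 0, "rx": 0, "ry": 0, "rz": 0, "fingers": 18}]'

```text
time_s: 6.45
position: [573.9, -193.6, 374.5]
tool_rot: [3.141, -0.0, 1.528]
ft_force: [0.8, -0.0, -1.7]
width: 21.8
grasp_force: 30.6
```

arm_command --commands '[{"x": 0.25, "y": 0, "z": 0, "rx": 0, "ry": 0, "rz": 0, "fingers": 18}, {"x": 0.25, "y": 0, "z": 0, "rx": 0, "ry": 0, "rz": 0, "fingers": 18}, {"x": 0, "y": 0, "z": -0.3, "rx": 0, "ry": 0, "rz": 0, "fingers": 18}, {"x": 0, "y": 0, "z": -0.5, "rx": 0, "ry": 0, "rz": 0, "fingers": 18}, {"x": 0, "y": 0, "z": -0.5, "rx": 0, "ry": 0, "rz": 0, "fingers": 18}, {"x": 0, "y": 0, "z": -0.5, "rx": 0, "ry": 0, "rz": 0, "fingers": 18}, {"x": 0, "y": 0, "z": -0.5, "rx": 0, "ry": 0, "rz": 0, "fingers": 18}, {"x": 0, "y": 0, "z": -0.4, "rx": 0, "ry": 0, "rz": 0, "fingers": 18}, {"x": -0.1, "y": 0, "z": -0.1, "rx": 0, "ry": 0, "rz": 0, "fingers": 18}, {"x": -0.2, "y": 0, "z": 0, "rx": 0, "ry": 0, "rz": 0, "fingers": 18}, {"x": 0, "y": 0, "z": 0, "rx": 0, "ry": 0, "rz": 0, "fingers": 18}, {"x": 0, "y": 0, "z": 0, "rx": 0, "ry": 0, "rz": 0, "fingers": 18}]'

```text
time_s: 7.65
position: [582.2, -193.9, 263.6]
tool_rot: [3.14, 0.0, 1.527]
ft_force: [-0.1, 0.2, -1.3]
width: 21.3
grasp_force: 30.6
```

```bash
python3 - <<'E'
from h import *
s=snap('side'); R=cv2.Rodrigues(s['rvec'])[0]
def pj(p): c=R@np.array(p,float)+np.ravel(s['tvec']); return c[0]/c[2]*s['fx']+s['cx'],c[1]/c[2]*s['fy']+s['cy']
u,v=pj([582,-194,260]); u,v=int(u),int(v); print(u,v,pj([573.8,-194,236]),pj([583.8,-194,236]),pj([573.8,-194,246]))
save(s,'side3.png',(u-50,v-40,u+50,v+60),6); print(u-50,v-40); print(ctrl.sense()['position'])
E
```

```text
362 262 (np.float64(356.5578524819101), np.float64(274.6267423290263)) (np.float64(362.6379431777419), np.float64(273.4694530822004)) (np.float64(356.76824218948946), np.float64(270.22444485255375))
312 222
[ 582.29797245 -193.99970631  263.33432475]
```

View pics/side3.png

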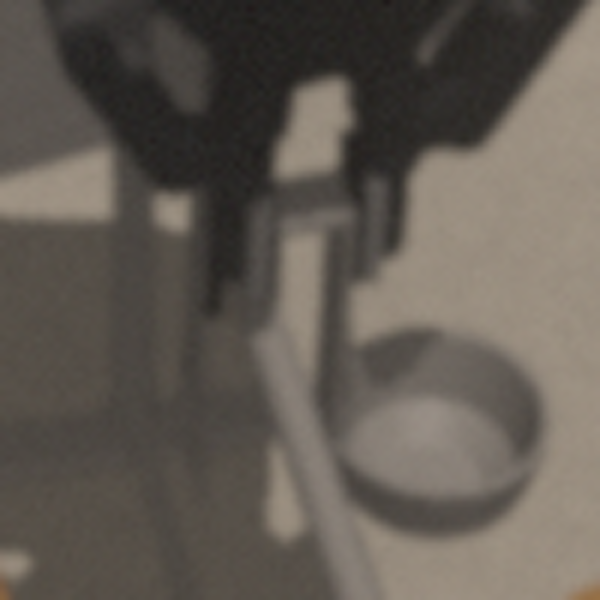

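Leg tip is at crop (262,325) and the handle at (340,300), with the rail coming from (370,600) up to about (265,340). This agrees with the predicted rail. Now I locate the rail exactly by touching it gently with the handle.

arm_command --commands '[{"x": -0.1, "y": 0, "z": 0, "rx": 0, "ry": 0, "rz": 0, "fingers": 18}, {"x": -0.1, "y": 0, "z": 0, "rx": 0, "ry": 0, "rz": 0, "fingers": 18}, {"x": 0, "y": 0, "z": 0, "rx": 0, "ry": 0, "rz": 0, "fingers": 18}, {"x": 0, "y": 0, "z": 0, "rx": 0, "ry": 0, "rz": 0, "fingers": 18}]'

```text
time_s: 8.1
position: [574.0, -194.0, 262.4]
tool_rot: [3.141, 0.0, 1.527]
ft_force: [-0.2, 0.4, -1.8]
width: 21.3
grasp_force: 30.6
```

arm_command --commands '[{"x": -0.025, "y": 0, "z": 0, "rx": 0, "ry": 0, "rz": 0, "fingers": 18}, {"x": -0.025, "y": 0, "z": 0, "rx": 0, "ry": 0, "rz": 0, "fingers": 18}, {"x": 0, "y": 0, "z": 0, "rx": 0, "ry": 0, "rz": 0, "fingers": 18}]'

```text
time_s: 8.4
position: [572.0, -193.9, 262.3]
tool_rot: [-3.142, -0.0, 1.527]
ft_force: [-0.6, -0.0, -1.4]
width: 21.3
grasp_force: 30.7
```

arm_command --commands '[{"x": -0.025, "y": 0, "z": 0, "rx": 0, "ry": 0, "rz": 0, "fingers": 18}, {"x": 0, "y": 0, "z": 0, "rx": 0, "ry": 0, "rz": 0, "fingers": 18}]'

```text
time_s: 8.6
position: [571.1, -193.9, 262.3]
tool_rot: [3.141, -0.0, 1.528]
ft_force: [-1.0, -0.1, -2.4]
width: 21.5
grasp_force: 30.6
```

arm_command --commands '[{"x": -0.025, "y": 0, "z": 0, "rx": 0, "ry": 0, "rz": 0, "fingers": 18}, {"x": 0, "y": 0, "z": 0, "rx": 0, "ry": 0, "rz": 0, "fingers": 18}]'

```text
time_s: 8.8
position: [570.8, -193.9, 262.3]
tool_rot: [3.14, -0.0, 1.528]
ft_force: [6.9, -0.7, -6.3]
width: 21.3
grasp_force: 30.3
```

arm_command --commands '[{"x": -0.025, "y": 0, "z": 0, "rx": 0, "ry": 0, "rz": 0, "fingers": 18}, {"x": 0, "y": 0, "z": 0, "rx": 0, "ry": 0, "rz": 0, "fingers": 18}]'

```text
time_s: 9.0
position: [570.5, -193.9, 262.4]
tool_rot: [3.139, -0.0, 1.528]
ft_force: [12.8, -0.2, -9.4]
width: 21.5
grasp_force: 30.3
```

Contact came at a TCP x of about 570.7, so the rail axis is at 572.8. I back off and lower onto it.

arm_command --commands '[{"x": 0.08, "y": 0, "z": 0, "rx": 0, "ry": 0, "rz": 0, "fingers": 18}, {"x": 0, "y": 0, "z": 0, "rx": 0, "ry": 0, "rz": 0, "fingers": 18}, {"x": 0, "y": 0, "z": -0.2, "rx": 0, "ry": 0, "rz": 0, "fingers": 18}, {"x": 0, "y": 0, "z": -0.2, "rx": 0, "ry": 0, "rz": 0, "fingers": 18}, {"x": 0, "y": 0, "z": -0.2, "rx": 0, "ry": 0, "rz": 0, "fingers": 18}, {"x": 0, "y": 0, "z": -0.1, "rx": 0, "ry": 0, "rz": 0, "fingers": 18}, {"x": 0, "y": 0, "z": -0.1, "rx": 0, "ry": 0, "rz": 0, "fingers": 18}, {"x": 0, "y": 0, "z": 0, "rx": 0, "ry": 0, "rz": 0, "fingers": 18}, {"x": 0, "y": 0, "z": 0, "rx": 0, "ry": 0, "rz": 0, "fingers": 18}]'

```text
time_s: 9.9
position: [572.3, -193.9, 230.5]
tool_rot: [3.141, 0.0, 1.527]
ft_force: [0.6, -0.2, -2.4]
width: 21.5
grasp_force: 31.1
```

arm_command --commands '[{"x": 0, "y": 0, "z": -0.05, "rx": 0, "ry": 0, "rz": 0, "fingers": 18}, {"x": 0, "y": 0, "z": 0, "rx": 0, "ry": 0, "rz": 0, "fingers": 18}]'

```text
time_s: 10.1
position: [572.3, -193.9, 228.3]
tool_rot: [3.142, 0.0, 1.528]
ft_force: [0.1, -0.3, -1.8]
width: 21.4
grasp_force: 31.1
```

arm_command --commands '[{"x": 0, "y": 0, "z": -0.025, "rx": 0, "ry": 0, "rz": 0, "fingers": 18}, {"x": 0, "y": 0, "z": 0, "rx": 0, "ry": 0, "rz": 0, "fingers": 18}]'

```text
time_s: 10.3
position: [572.2, -193.9, 227.2]
tool_rot: [-3.142, -0.0, 1.528]
ft_force: [-0.6, -0.2, -1.6]
width: 21.3
grasp_force: 31.1
```

arm_command --commands '[{"x": 0, "y": 0, "z": -0.025, "rx": 0, "ry": 0, "rz": 0, "fingers": 18}, {"x": 0, "y": 0, "z": 0, "rx": 0, "ry": 0, "rz": 0, "fingers": 18}]'

```text
time_s: 10.5
position: [572.2, -193.9, 226.2]
tool_rot: [-3.141, -0.0, 1.528]
ft_force: [0.0, -0.2, -1.7]
width: 21.4
grasp_force: 31.1
```

arm_command --commands '[{"x": 0, "y": 0, "z": -0.025, "rx": 0, "ry": 0, "rz": 0, "fingers": 18}, {"x": 0, "y": 0, "z": 0, "rx": 0, "ry": 0, "rz": 0, "fingers": 18}]'

```text
time_s: 10.7
position: [572.3, -193.9, 225.3]
tool_rot: [3.142, 0.0, 1.528]
ft_force: [-1.2, -0.4, -0.6]
width: 21.0
grasp_force: 31.2
```

arm_command --commands '[{"x": 0, "y": 0, "z": -0.02, "rx": 0, "ry": 0, "rz": 0, "fingers": 18}, {"x": 0, "y": 0, "z": 0, "rx": 0, "ry": 0, "rz": 0, "fingers": 18}]'

```text
time_s: 10.9
position: [572.4, -193.9, 225.1]
tool_rot: [3.141, 0.0, 1.528]
ft_force: [-1.9, 1.4, 4.4]
width: 21.2
grasp_force: 32.0
```

The hook bears on the rail. I set a light grip and open gradually.

arm_command --commands '[{"x": 0, "y": 0, "z": 0, "rx": 0, "ry": 0, "rz": 0, "fingers": 21}, {"x": 0, "y": 0, "z": 0, "rx": 0, "ry": 0, "rz": 0, "fingers": 21.5}, {"x": 0, "y": 0, "z": 0, "rx": 0, "ry": 0, "rz": 0, "fingers": 22}, {"x": 0, "y": 0, "z": 0, "rx": 0, "ry": 0, "rz": 0, "fingers": 22}, {"x": 0, "y": 0, "z": 0, "rx": 0, "ry": 0, "rz": 0, "fingers": 22.5}, {"x": 0, "y": 0, "z": 0, "rx": 0, "ry": 0, "rz": 0, "fingers": 22.5}, {"x": 0, "y": 0, "z": 0, "rx": 0, "ry": 0, "rz": 0, "fingers": 23}, {"x": 0, "y": 0, "z": 0, "rx": 0, "ry": 0, "rz": 0, "fingers": 23}, {"x": 0, "y": 0, "z": 0, "rx": 0, "ry": 0, "rz": 0, "fingers": 23.5}, {"x": 0, "y": 0, "z": 0, "rx": 0, "ry": 0, "rz": 0, "fingers": 23.5}, {"x": 0, "y": 0, "z": 0, "rx": 0, "ry": 0, "rz": 0, "fingers": 24}, {"x": 0, "y": 0, "z": 0, "rx": 0, "ry": 0, "rz": 0, "fingers": 24}]' --newtons 20

```text
time_s: 12.1
position: [572.3, -193.9, 224.5]
tool_rot: [-3.142, -0.0, 1.527]
ft_force: [-0.6, -0.4, 1.3]
width: 23.9
grasp_force: 0.8
```

arm_command --commands '[{"x": 0, "y": 0, "z": 0, "rx": 0, "ry": 0, "rz": 0, "fingers": 24.5}, {"x": 0, "y": 0, "z": 0, "rx": 0, "ry": 0, "rz": 0, "fingers": 24.5}, {"x": 0, "y": 0, "z": 0, "rx": 0, "ry": 0, "rz": 0, "fingers": 25}, {"x": 0, "y": 0, "z": 0, "rx": 0, "ry": 0, "rz": 0, "fingers": 25}, {"x": 0, "y": 0, "z": 0, "rx": 0, "ry": 0, "rz": 0, "fingers": 25.5}, {"x": 0, "y": 0, "z": 0, "rx": 0, "ry": 0, "rz": 0, "fingers": 25.5}, {"x": 0, "y": 0, "z": 0, "rx": 0, "ry": 0, "rz": 0, "fingers": 26}, {"x": 0, "y": 0, "z": 0, "rx": 0, "ry": 0, "rz": 0, "fingers": 26}, {"x": 0, "y": 0, "z": 0, "rx": 0, "ry": 0, "rz": 0, "fingers": 26.5}, {"x": 0, "y": 0, "z": 0, "rx": 0, "ry": 0, "rz": 0, "fingers": 26.5}, {"x": 0, "y": 0, "z": 0, "rx": 0, "ry": 0, "rz": 0, "fingers": 27}, {"x": 0, "y": 0, "z": 0, "rx": 0, "ry": 0, "rz": 0, "fingers": 27}]'

```text
time_s: 13.3
position: [572.3, -193.9, 224.5]
tool_rot: [3.142, -0.0, 1.527]
ft_force: [-0.9, -0.2, 1.0]
width: 26.8
grasp_force: 0.6
```

```bash
python3 - <<'E'
from h import *
s=snap('side'); save(s,'side4.png',(312,222,412,322),6)
E
```

```text
(no output)
```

View pics/side4.png

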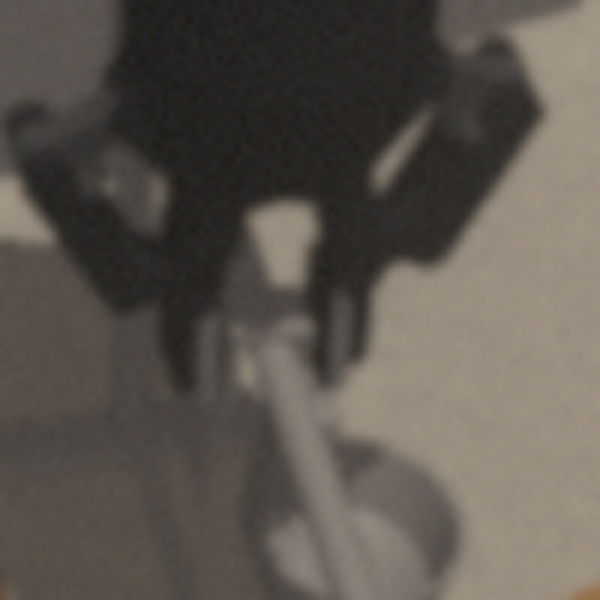

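The ladle has partly leaned: its bowl has moved left under the rail to about (360,530) and the hook still sits between the fingers. I continue opening.

arm_command --commands '[{"x": 0, "y": 0, "z": 0, "rx": 0, "ry": 0, "rz": 0, "fingers": 27.4}, {"x": 0, "y": 0, "z": 0, "rx": 0, "ry": 0, "rz": 0, "fingers": 27.4}, {"x": 0, "y": 0, "z": 0, "rx": 0, "ry": 0, "rz": 0, "fingers": 27.8}, {"x": 0, "y": 0, "z": 0, "rx": 0, "ry": 0, "rz": 0, "fingers": 27.8}, {"x": 0, "y": 0, "z": 0, "rx": 0, "ry": 0, "rz": 0, "fingers": 28.2}, {"x": 0, "y": 0, "z": 0, "rx": 0, "ry": 0, "rz": 0, "fingers": 28.2}, {"x": 0, "y": 0, "z": 0, "rx": 0, "ry": 0, "rz": 0, "fingers": 28.6}, {"x": 0, "y": 0, "z": 0, "rx": 0, "ry": 0, "rz": 0, "fingers": 28.6}, {"x": 0, "y": 0, "z": 0, "rx": 0, "ry": 0, "rz": 0, "fingers": 29}, {"x": 0, "y": 0, "z": 0, "rx": 0, "ry": 0, "rz": 0, "fingers": 29}, {"x": 0, "y": 0, "z": 0, "rx": 0, "ry": 0, "rz": 0, "fingers": 29.4}, {"x": 0, "y": 0, "z": 0, "rx": 0, "ry": 0, "rz": 0, "fingers": 29.4}]'

```text
time_s: 14.55
position: [572.3, -193.9, 224.5]
tool_rot: [3.142, 0.0, 1.528]
ft_force: [-1.1, -1.0, 0.9]
width: 29.2
grasp_force: 0.4
```

arm_command --commands '[{"x": 0, "y": 0, "z": 0, "rx": 0, "ry": 0, "rz": 0, "fingers": 29.8}, {"x": 0, "y": 0, "z": 0, "rx": 0, "ry": 0, "rz": 0, "fingers": 29.8}, {"x": 0, "y": 0, "z": 0, "rx": 0, "ry": 0, "rz": 0, "fingers": 30.2}, {"x": 0, "y": 0, "z": 0, "rx": 0, "ry": 0, "rz": 0, "fingers": 30.2}, {"x": 0, "y": 0, "z": 0, "rx": 0, "ry": 0, "rz": 0, "fingers": 30.6}, {"x": 0, "y": 0, "z": 0, "rx": 0, "ry": 0, "rz": 0, "fingers": 30.6}, {"x": 0, "y": 0, "z": 0, "rx": 0, "ry": 0, "rz": 0, "fingers": 31}, {"x": 0, "y": 0, "z": 0, "rx": 0, "ry": 0, "rz": 0, "fingers": 31}, {"x": 0, "y": 0, "z": 0, "rx": 0, "ry": 0, "rz": 0, "fingers": 31.4}, {"x": 0, "y": 0, "z": 0, "rx": 0, "ry": 0, "rz": 0, "fingers": 31.4}, {"x": 0, "y": 0, "z": 0, "rx": 0, "ry": 0, "rz": 0, "fingers": 31.8}, {"x": 0, "y": 0, "z": 0, "rx": 0, "ry": 0, "rz": 0, "fingers": 31.8}]'

```text
time_s: 15.75
position: [572.3, -193.9, 224.5]
tool_rot: [-3.142, 0.0, 1.528]
ft_force: [-0.5, -0.7, 0.0]
width: 31.8
grasp_force: 0.2
```

arm_command --commands '[{"x": 0, "y": 0, "z": 0, "rx": 0, "ry": 0, "rz": 0, "fingers": 32.2}, {"x": 0, "y": 0, "z": 0, "rx": 0, "ry": 0, "rz": 0, "fingers": 32.2}, {"x": 0, "y": 0, "z": 0, "rx": 0, "ry": 0, "rz": 0, "fingers": 32.6}, {"x": 0, "y": 0, "z": 0, "rx": 0, "ry": 0, "rz": 0, "fingers": 32.6}, {"x": 0, "y": 0, "z": 0, "rx": 0, "ry": 0, "rz": 0, "fingers": 33}, {"x": 0, "y": 0, "z": 0, "rx": 0, "ry": 0, "rz": 0, "fingers": 33}, {"x": 0, "y": 0, "z": 0, "rx": 0, "ry": 0, "rz": 0, "fingers": 33.4}, {"x": 0, "y": 0, "z": 0, "rx": 0, "ry": 0, "rz": 0, "fingers": 33.4}, {"x": 0, "y": 0, "z": 0, "rx": 0, "ry": 0, "rz": 0, "fingers": 33.8}, {"x": 0, "y": 0, "z": 0, "rx": 0, "ry": 0, "rz": 0, "fingers": 33.8}, {"x": 0, "y": 0, "z": 0, "rx": 0, "ry": 0, "rz": 0, "fingers": 34}, {"x": 0, "y": 0, "z": 0, "rx": 0, "ry": 0, "rz": 0, "fingers": 34}]'

```text
time_s: 16.95
position: [572.3, -193.9, 224.5]
tool_rot: [-3.142, -0.0, 1.528]
ft_force: [-0.5, -0.1, 0.3]
width: 34.4
grasp_force: 0.1
```

```bash
python3 - <<'E'
from h import *
s=snap('side'); save(s,'side5.png',(312,222,412,322),6)
E
```

```text
(no output)
```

View pics/side5.png

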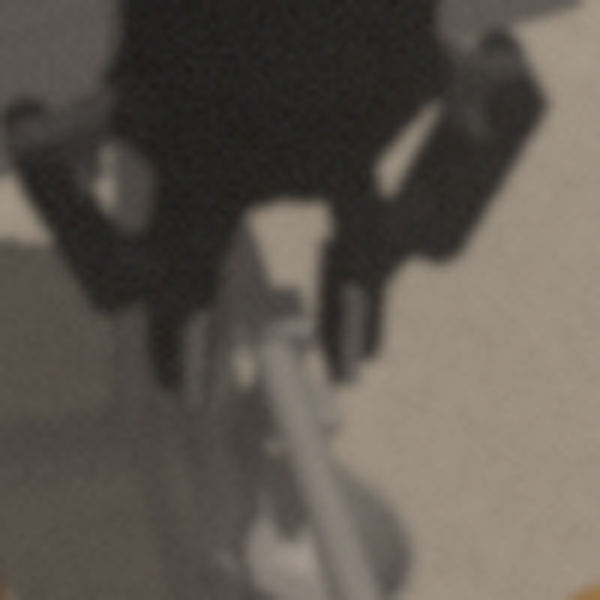

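The bowl has swung further back under the rail, to about (310,540), and pad force is down to 0.1 N, so it is near rest. I open a little more before clearing.

arm_command --commands '[{"x": 0, "y": 0, "z": 0, "rx": 0, "ry": 0, "rz": 0, "fingers": 34.5}, {"x": 0, "y": 0, "z": 0, "rx": 0, "ry": 0, "rz": 0, "fingers": 34.5}, {"x": 0, "y": 0, "z": 0, "rx": 0, "ry": 0, "rz": 0, "fingers": 35}, {"x": 0, "y": 0, "z": 0, "rx": 0, "ry": 0, "rz": 0, "fingers": 35}, {"x": 0, "y": 0, "z": 0, "rx": 0, "ry": 0, "rz": 0, "fingers": 35.5}, {"x": 0, "y": 0, "z": 0, "rx": 0, "ry": 0, "rz": 0, "fingers": 35.5}, {"x": 0, "y": 0, "z": 0, "rx": 0, "ry": 0, "rz": 0, "fingers": 36}, {"x": 0, "y": 0, "z": 0, "rx": 0, "ry": 0, "rz": 0, "fingers": 36}, {"x": 0, "y": 0, "z": 0, "rx": 0, "ry": 0, "rz": 0, "fingers": 36.5}, {"x": 0, "y": 0, "z": 0, "rx": 0, "ry": 0, "rz": 0, "fingers": 36.5}, {"x": 0, "y": 0, "z": 0, "rx": 0, "ry": 0, "rz": 0, "fingers": 37}, {"x": 0, "y": 0, "z": 0, "rx": 0, "ry": 0, "rz": 0, "fingers": 37}]'

```text
time_s: 18.2
position: [572.2, -193.9, 224.5]
tool_rot: [-3.142, -0.0, 1.528]
ft_force: [-0.0, 1.0, 0.4]
width: 37.0
grasp_force: 0.0
```

arm_command --commands '[{"x": 0, "y": 0, "z": 0, "rx": 0, "ry": 0, "rz": 0, "fingers": 37.5}, {"x": 0, "y": 0, "z": 0, "rx": 0, "ry": 0, "rz": 0, "fingers": 38}, {"x": 0, "y": 0, "z": 0, "rx": 0, "ry": 0, "rz": 0, "fingers": 38.5}, {"x": 0, "y": 0, "z": 0, "rx": 0, "ry": 0, "rz": 0, "fingers": 39}, {"x": 0, "y": 0, "z": 0, "rx": 0, "ry": 0, "rz": 0, "fingers": 40}, {"x": 0, "y": 0, "z": 0, "rx": 0, "ry": 0, "rz": 0, "fingers": 41}, {"x": 0, "y": 0, "z": 0, "rx": 0, "ry": 0, "rz": 0, "fingers": 42}, {"x": 0, "y": 0, "z": 0, "rx": 0, "ry": 0, "rz": 0, "fingers": 43}, {"x": 0, "y": 0, "z": 0, "rx": 0, "ry": 0, "rz": 0, "fingers": 44}, {"x": 0, "y": 0, "z": 0, "rx": 0, "ry": 0, "rz": 0, "fingers": 46}, {"x": 0, "y": 0, "z": 0, "rx": 0, "ry": 0, "rz": 0, "fingers": 48}, {"x": 0, "y": 0, "z": 0, "rx": 0, "ry": 0, "rz": 0, "fingers": 50}]'

```text
time_s: 19.4
position: [572.3, -193.9, 224.5]
tool_rot: [-3.142, -0.0, 1.528]
ft_force: [0.2, -0.1, 0.4]
width: 50.1
grasp_force: 0.0
```

```bash
python3 - <<'E'
from h import *
a=snap('side'); b=snap('side')
def med(s): 
    w=cloud(s)[222+60:222+110,312+30:312+80]; return np.nanmean(s['frame'][282:340,340:390],axis=(0,1))
# motion check between frames
print(np.abs(a['frame'].astype(int)-b['frame'])[282:340,330:400].mean(),np.abs(a['frame'].astype(int)-b['frame'])[400:470,50:150].mean())
E
```

```text
1.1958949096880132 1.0522380952380952
```

arm_command --commands '[{"x": 0, "y": 0, "z": 0.1, "rx": 0, "ry": 0, "rz": 0, "fingers": 52}, {"x": 0, "y": 0, "z": 0.15, "rx": 0, "ry": 0, "rz": 0, "fingers": 52}, {"x": 0, "y": 0, "z": 0.2, "rx": 0, "ry": 0, "rz": 0, "fingers": 52}, {"x": 0, "y": 0, "z": 0.3, "rx": 0, "ry": 0, "rz": 0, "fingers": 52}, {"x": 0, "y": 0, "z": 0.4, "rx": 0, "ry": 0, "rz": 0, "fingers": 52}, {"x": 0, "y": 0, "z": 0.4, "rx": 0, "ry": 0, "rz": 0, "fingers": 52}, {"x": 0, "y": 0, "z": 0.4, "rx": 0, "ry": 0, "rz": 0, "fingers": 52}]'

```text
time_s: 20.2
position: [572.3, -193.9, 304.0]
tool_rot: [3.141, 0.0, 1.527]
ft_force: [-0.8, -0.2, -0.0]
width: 52.1
grasp_force: 0.0
```

```bash
python3 - <<'E'
from h import *
w=cloud(load('top')); a=np.deg2rad(9); X=np.array([np.cos(a),np.sin(a)]); Y=np.array([-X[1],X[0]])
m=(w[...,2]>194)&(w[...,2]<205); m[:, :150]=0; m[:,240:]=0; m[:180]=0; m[225:]=0
q=w[m]; xx=q[:,:2]@X; yy=q[:,:2]@Y; print(len(q),np.percentile(xx,[1,5,50,95,99]),yy.min(),yy.max(),np.median(q[:,2]))
c=(np.percentile(xx,2)+np.percentile(xx,98))/2*X+(yy.min()+yy.max())/2*Y; print(c)
s=ctrl.sense(); print(s['position'],s['tool_rot'])
s=snap('side'); save(s,'side6.png',(262,192,462,392),3)
E
```

```text
309 [667.99724626 668.50730353 672.26466512 676.90614246 677.65785172] 83.11082322683271 189.37366511871477 197.12154479815732
[643.07329324 239.79332452]
[ 572.25163692 -193.92327343  303.96347837] [3.14086976e+00 1.86189825e-04 1.52748700e+00]
```

View pics/side6.png

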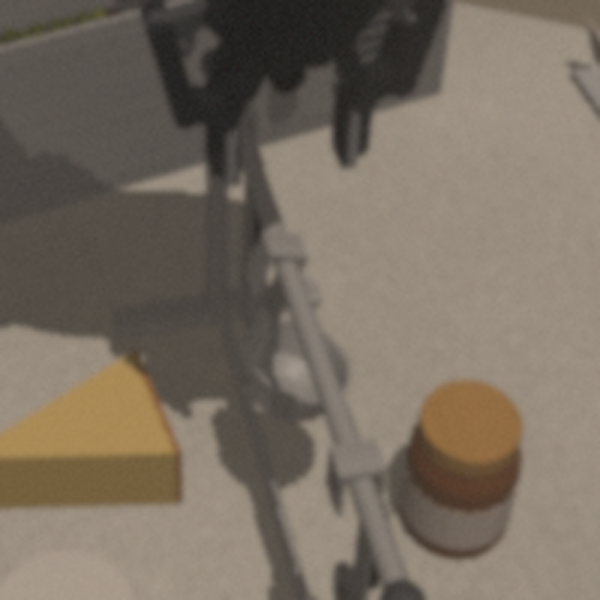

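The ladle hangs with its hook at crop (285,243) and its bowl under the rail at (305,365), well clear of the skimmer hook at (358,455). Now the lid handle, at (643.0, 239.8).

arm_command --commands '[{"x": 0, "y": 0.2, "z": 0, "rx": 0, "ry": 0, "rz": 0, "fingers": 45}, {"x": 0.05, "y": 0.4, "z": 0, "rx": 0, "ry": 0, "rz": 0.1, "fingers": 45}, {"x": 0.1, "y": 0.6, "z": 0, "rx": 0, "ry": 0, "rz": 0.2, "fingers": 45}, {"x": 0.12, "y": 0.7, "z": 0, "rx": 0, "ry": 0, "rz": 0.2, "fingers": 45}, {"x": 0.12, "y": 0.7, "z": 0, "rx": 0, "ry": 0, "rz": 0.2, "fingers": 45}, {"x": 0.12, "y": 0.7, "z": 0, "rx": 0, "ry": 0, "rz": 0.2, "fingers": 45}, {"x": 0.12, "y": 0.7, "z": 0, "rx": 0, "ry": 0, "rz": 0.2, "fingers": 45}, {"x": 0.12, "y": 0.7, "z": 0, "rx": 0, "ry": 0, "rz": 0.2, "fingers": 45}, {"x": 0.12, "y": 0.7, "z": 0, "rx": 0, "ry": 0, "rz": 0.2, "fingers": 45}, {"x": 0.12, "y": 0.7, "z": 0, "rx": 0, "ry": 0, "rz": 0.2, "fingers": 45}, {"x": 0.12, "y": 0.7, "z": 0, "rx": 0, "ry": 0, "rz": 0.2, "fingers": 45}, {"x": 0.12, "y": 0.7, "z": 0, "rx": 0, "ry": 0, "rz": 0.2, "fingers": 45}]'

```text
time_s: 21.45
position: [620.8, 108.6, 301.8]
tool_rot: [-3.14, -0.0, 1.713]
ft_force: [-0.0, -0.3, 0.3]
width: 44.9
grasp_force: 0.0
```

arm_command --commands '[{"x": 0.12, "y": 0.7, "z": 0, "rx": 0, "ry": 0, "rz": 0.2, "fingers": 45}, {"x": 0.12, "y": 0.7, "z": 0, "rx": 0, "ry": 0, "rz": 0, "fingers": 45}, {"x": 0.12, "y": 0.7, "z": 0, "rx": 0, "ry": 0, "rz": 0, "fingers": 45}, {"x": 0.12, "y": 0.6, "z": 0, "rx": 0, "ry": 0, "rz": 0, "fingers": 45}, {"x": 0.1, "y": 0.4, "z": 0, "rx": 0, "ry": 0, "rz": 0, "fingers": 45}, {"x": 0.06, "y": 0.24, "z": 0, "rx": 0, "ry": 0, "rz": 0, "fingers": 45}, {"x": 0, "y": 0, "z": 0, "rx": 0, "ry": 0, "rz": 0, "fingers": 45}, {"x": 0, "y": 0, "z": 0, "rx": 0, "ry": 0, "rz": 0, "fingers": 45}]'

```text
time_s: 22.25
position: [646.5, 240.3, 301.9]
tool_rot: [-3.141, 0.0, 1.729]
ft_force: [0.8, 0.1, 0.5]
width: 45.1
grasp_force: 0.0
```

arm_command --commands '[{"x": -0.09, "y": -0.01, "z": -0.4, "rx": 0, "ry": 0, "rz": 0, "fingers": 45}, {"x": 0, "y": 0, "z": -0.6, "rx": 0, "ry": 0, "rz": 0, "fingers": 45}, {"x": 0, "y": 0, "z": -0.6, "rx": 0, "ry": 0, "rz": 0, "fingers": 45}, {"x": 0, "y": 0, "z": -0.5, "rx": 0, "ry": 0, "rz": 0, "fingers": 45}, {"x": 0, "y": 0, "z": -0.45, "rx": 0, "ry": 0, "rz": 0, "fingers": 45}, {"x": 0, "y": 0, "z": -0.3, "rx": 0, "ry": 0, "rz": 0, "fingers": 35}, {"x": 0, "y": 0, "z": 0, "rx": 0, "ry": 0, "rz": 0, "fingers": 20}, {"x": 0, "y": 0, "z": 0, "rx": 0, "ry": 0, "rz": 0, "fingers": 12}, {"x": 0, "y": 0, "z": 0, "rx": 0, "ry": 0, "rz": 0, "fingers": 7}, {"x": 0, "y": 0, "z": 0, "rx": 0, "ry": 0, "rz": 0, "fingers": 7}, {"x": 0, "y": 0, "z": 0, "rx": 0, "ry": 0, "rz": 0, "fingers": 7}, {"x": 0, "y": 0, "z": 0, "rx": 0, "ry": 0, "rz": 0, "fingers": 7}]' --newtons 40

```text
time_s: 23.45
position: [643.7, 239.2, 189.1]
tool_rot: [3.141, 0.0, 1.728]
ft_force: [0.0, -3.3, 3.5]
width: 8.3
grasp_force: 39.5
```

arm_command --commands '[{"x": 0, "y": 0, "z": 0.1, "rx": 0, "ry": 0, "rz": 0, "fingers": 7}, {"x": 0, "y": 0, "z": 0.1, "rx": 0, "ry": 0, "rz": 0, "fingers": 7}, {"x": 0, "y": 0, "z": 0.1, "rx": 0, "ry": 0, "rz": 0, "fingers": 7}, {"x": 0, "y": 0, "z": 0.1, "rx": 0, "ry": 0, "rz": 0, "fingers": 7}, {"x": 0, "y": 0, "z": 0, "rx": 0, "ry": 0, "rz": 0, "fingers": 7}]'

```text
time_s: 23.95
position: [643.6, 239.2, 205.1]
tool_rot: [3.141, 0.0, 1.728]
ft_force: [-0.1, -4.0, -4.0]
width: 8.3
grasp_force: 39.0
```

arm_command --commands '[{"x": -0.1, "y": -0.016, "z": 0, "rx": 0, "ry": 0, "rz": 0, "fingers": 7}, {"x": -0.2, "y": -0.032, "z": 0, "rx": 0, "ry": 0, "rz": 0, "fingers": 7}, {"x": -0.2, "y": -0.032, "z": 0, "rx": 0, "ry": 0, "rz": 0, "fingers": 7}, {"x": -0.2, "y": -0.032, "z": 0, "rx": 0, "ry": 0, "rz": 0, "fingers": 7}, {"x": -0.2, "y": -0.032, "z": 0, "rx": 0, "ry": 0, "rz": 0, "fingers": 7}, {"x": -0.2, "y": -0.032, "z": 0, "rx": 0, "ry": 0, "rz": 0, "fingers": 7}, {"x": -0.1, "y": -0.016, "z": 0, "rx": 0, "ry": 0, "rz": 0, "fingers": 7}, {"x": 0, "y": 0, "z": 0, "rx": 0, "ry": 0, "rz": 0, "fingers": 7}]'

```text
time_s: 24.75
position: [594.8, 231.6, 204.7]
tool_rot: [-3.141, -0.0, 1.728]
ft_force: [0.1, -2.7, -3.4]
width: 8.0
grasp_force: 39.3
```

arm_command --commands '[{"x": 0, "y": 0, "z": -0.1, "rx": 0, "ry": 0, "rz": 0, "fingers": 7}, {"x": 0, "y": 0, "z": -0.1, "rx": 0, "ry": 0, "rz": 0, "fingers": 7}, {"x": 0, "y": 0, "z": -0.1, "rx": 0, "ry": 0, "rz": 0, "fingers": 7}, {"x": 0, "y": 0, "z": -0.08, "rx": 0, "ry": 0, "rz": 0, "fingers": 7}, {"x": 0, "y": 0, "z": 0, "rx": 0, "ry": 0, "rz": 0, "fingers": 7}]'

```text
time_s: 25.25
position: [595.9, 231.7, 189.6]
tool_rot: [3.14, -0.0, 1.728]
ft_force: [0.3, -1.8, 1.3]
width: 8.0
grasp_force: 39.8
```

arm_command --commands '[{"x": -0.15, "y": -0.024, "z": 0, "rx": 0, "ry": 0, "rz": 0, "fingers": 7}, {"x": -0.25, "y": -0.04, "z": 0, "rx": 0, "ry": 0, "rz": 0, "fingers": 7}, {"x": -0.3, "y": -0.047, "z": 0, "rx": 0, "ry": 0, "rz": 0, "fingers": 7}, {"x": -0.3, "y": -0.047, "z": 0, "rx": 0, "ry": 0, "rz": 0, "fingers": 7}, {"x": -0.3, "y": -0.047, "z": 0, "rx": 0, "ry": 0, "rz": 0, "fingers": 7}, {"x": -0.3, "y": -0.047, "z": 0, "rx": 0, "ry": 0, "rz": 0, "fingers": 7}, {"x": -0.3, "y": -0.047, "z": 0, "rx": 0, "ry": 0, "rz": 0, "fingers": 7}, {"x": -0.3, "y": -0.047, "z": 0, "rx": 0, "ry": 0, "rz": 0, "fingers": 7}, {"x": -0.3, "y": -0.047, "z": 0, "rx": 0, "ry": 0, "rz": 0, "fingers": 7}, {"x": -0.3, "y": -0.047, "z": 0, "rx": 0, "ry": 0, "rz": 0, "fingers": 7}, {"x": -0.15, "y": -0.024, "z": 0, "rx": 0, "ry": 0, "rz": 0, "fingers": 7}, {"x": 0, "y": 0, "z": 0, "rx": 0, "ry": 0, "rz": 0, "fingers": 7}]'

```text
time_s: 26.45
position: [476.8, 213.0, 189.5]
tool_rot: [3.141, -0.0, 1.729]
ft_force: [-0.8, -2.2, 2.8]
width: 8.5
grasp_force: 39.9
```

arm_command --commands '[{"x": -0.1, "y": -0.016, "z": 0, "rx": 0, "ry": 0, "rz": 0, "fingers": 7}, {"x": -0.1, "y": -0.016, "z": 0, "rx": 0, "ry": 0, "rz": 0, "fingers": 7}, {"x": -0.05, "y": -0.008, "z": 0, "rx": 0, "ry": 0, "rz": 0, "fingers": 7}, {"x": 0, "y": 0, "z": 0, "rx": 0, "ry": 0, "rz": 0, "fingers": 7}]'

```text
time_s: 26.85
position: [467.3, 211.5, 189.4]
tool_rot: [-3.142, -0.0, 1.728]
ft_force: [-0.7, -2.1, 4.0]
width: 8.0
grasp_force: 40.1
```

arm_command --commands '[{"x": -0.025, "y": -0.004, "z": 0, "rx": 0, "ry": 0, "rz": 0, "fingers": 7}, {"x": 0, "y": 0, "z": 0, "rx": 0, "ry": 0, "rz": 0, "fingers": 7}]'

```text
time_s: 27.05
position: [466.5, 211.3, 189.3]
tool_rot: [3.142, -0.0, 1.728]
ft_force: [0.3, -1.1, 5.3]
width: 8.2
grasp_force: 40.2
```

arm_command --commands '[{"x": -0.025, "y": -0.004, "z": 0, "rx": 0, "ry": 0, "rz": 0, "fingers": 7}, {"x": 0, "y": 0, "z": 0, "rx": 0, "ry": 0, "rz": 0, "fingers": 7}]'

```text
time_s: 27.25
position: [466.3, 211.3, 189.5]
tool_rot: [3.14, -0.0, 1.728]
ft_force: [7.9, -0.2, 1.8]
width: 8.1
grasp_force: 39.9
```

The lid is against its end stop. I release and withdraw.

arm_command --commands '[{"x": 0, "y": 0, "z": 0, "rx": 0, "ry": 0, "rz": 0, "fingers": 12}, {"x": 0, "y": 0, "z": 0, "rx": 0, "ry": 0, "rz": 0, "fingers": 20}, {"x": 0, "y": 0, "z": 0, "rx": 0, "ry": 0, "rz": 0, "fingers": 35}, {"x": 0, "y": 0, "z": 0, "rx": 0, "ry": 0, "rz": 0, "fingers": 40}, {"x": 0, "y": 0, "z": 0.2, "rx": 0, "ry": 0, "rz": 0, "fingers": 40}, {"x": 0, "y": 0, "z": 0.5, "rx": 0, "ry": 0, "rz": 0, "fingers": 40}, {"x": 0, "y": 0, "z": 0.6, "rx": 0, "ry": 0, "rz": 0, "fingers": 40}, {"x": 0, "y": 0, "z": 0.6, "rx": 0, "ry": 0, "rz": 0, "fingers": 40}, {"x": 0, "y": 0, "z": 0.6, "rx": 0, "ry": 0, "rz": 0, "fingers": 40}, {"x": 0, "y": 0, "z": 0.6, "rx": 0, "ry": 0, "rz": 0, "fingers": 40}, {"x": 0, "y": 0, "z": 0, "rx": 0, "ry": 0, "rz": 0, "fingers": 40}]'

```text
time_s: 28.35
position: [466.3, 211.5, 316.7]
tool_rot: [3.137, -0.001, 1.728]
ft_force: [0.2, 0.2, 0.5]
width: 40.1
grasp_force: 0.0
```

```bash
python3 - <<'E'
from h import *
s=snap('side'); save(s,'side7.png'); print(ctrl.sense()['ft_force'],ctrl.sense()['position'])
w=cloud(s); m=(w[...,2]>155)&(w[...,2]<170)&(w[...,0]>420)&(w[...,0]<640)&(w[...,1]>110)&(w[...,1]<330)
q=w[m]; print(len(q),np.linalg.lstsq(np.c_[q[:,:2],np.ones(len(q))],q[:,2],rcond=None)[0])
E
```

```text
[ 0.12792354  0.45928005 -0.75157869] [466.0058265  211.38664452 314.91900336]
4405 [1.33583285e-04 3.16191945e-03 1.62491642e+02]
```

View pics/side7.png

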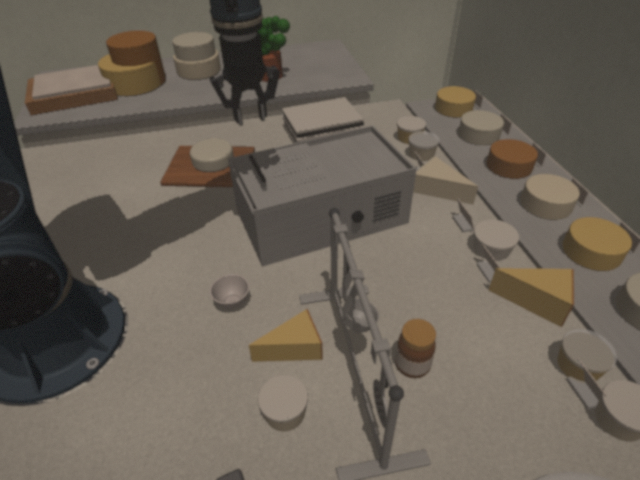

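The lid is shut and flat, with its handle at (258,168) and a measured slope of about 0. The ladle hangs at (355,272) with its bowl at (360,317), and the other things look unmoved. I hand in the job.

```bash
python3 -c "
from cell import job; print(job.finish_job())"
```

```text
the job is handed in; nothing more can be done
None
```

The job is handed in (no verdict was returned): the ladle hangs still on the rail's free stretch between the skimmer and the fork, and the lid is fully shut and flat, with the other things looking unmoved and about 28 s used.

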